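Show a cello bridge to the inspection camera

ROBOT

A 6-joint arm with a two-finger parallel gripper is mounted at the origin on the work surface. World frame = base frame: x ahead of the robot, y to its left, z up, the work surface at z = 0. Lengths are in m, angles in rad, forces in N, time in s.
With the tool pointing down it reaches from about 0.275 to 0.975 m from the base axis. Payload 8.4 kg.
Tool frame: the origin (TCP) lies between the finger pads; the fingertips stand 19 mm ahead of it and the grasp point (between the pads) is the TCP; z points along the fingers, y is the line along which they close (so a half turn about z gives the same grasp; the last joint's range is limited). The gripper opens to 92 mm and grips with 3 to 60 N. Pads are 20 mm wide; open, the fingers measure 128 mm over their backs; the gripper's body (75 mm by 189 mm) begins 69 mm behind the grasp point.
Start: joints at [1.344, 0.353, 1.633, -0, 1.155, -0.002], TCP at [0.139, 0.609, 0.234] pointing down, gripper open.
Joint ranges: [-2.63, 2.63], [-0.92, 2.1], [0.06, 2.66], [-1.3, 4.44], [0, 2.69], [-3.02, 3.02]. Speed limits (rad/s): [2.22, 2.22, 2.79, 3.14, 3.14, 3.14].

INTERFACE

Orientations are given as a rotation vector (axis times angle).
In Python, from plant import move_ptp, move_l, move_joints, gripper_to, hold, solve_ik, capture, camera_params, IKError, close_job, get_time_s, get_qpos, get_joint_velocities, get_tau, get_tool_pos, get_ee_rot, get_ft_force, get_moment, get_width, get_gripper_force gives the robot as it stands. The module is installed in compiled form; this text tells all that it offers. Calls block until the motion is done:
- move_ptp(position, orientation): joint-space move of the TCP to a pose.
- move_l(position, rot=None, speed=0.15): straight line of the TCP; rot=None keeps the orientation; speed is the mean speed in m/s.
- move_joints(angles): joint-space move.
- gripper_to(opening, effort=None): finger opening in m; effort is the grip in N (None keeps the last); returns when the fingers have stopped.
- hold(seconds).
- solve_ik(position, orientation): joint angles nearest the present ones, or None.
- capture(name): name is "side" or "top"; returns the picture (480x640x3 uint8, red, green, blue); there is no depth.
- camera_params(name): a dict with "fx", "fy", "cx", "cy" (pixels), "R" (3x3) and "t" (3): a world point X has camera coordinates R X + t. Camera axes: x right, y down, z forward; pixel columns grow to the right and rows downward; lengths in m; the calibration is good to about 2 mm. A picture is of the moment at which its call begins. camera_params takes no time and is no camera call.
A pose or a line that the arm cannot do raises IKError and nothing moves.
- close_job(): hands the job in; it is judged then, once.
Readings, each from a call of its own:
- get_time_s(): time.
- get_qpos(): joint angles.
- get_joint_velocities(): joint speeds.
- get_tau(): joint torques, N m.
- get_tool_pos(): TCP position.
- get_ee_rot(): TCP orientation.
- get_ft_force(): force on the tool from outside, world axes, zero at the start.
- get_moment(): the same for the moment, N m.
- get_width(): finger opening in m.
- get_gripper_force(): force on a finger pad.
Only numpy, scipy, OpenCV 4.12 (cv2) and the standard library are available. Lean on these libraries where they do the work, as an engineer would, in place of code of your own. Each camera call takes 0.05 s, during which the arm holds its last target. There are 200 camera calls.

TASK

In the violin maker's workshop, start the inspection camera's self-timer: take the red-handled stylus from its wooden stand, press the small red button recessed in the grey release box fully home with the stylus's tip, and put the stylus back down in its stand. Then take the cut-out cello bridge (not the uncut blank) from the dark slotted board and hold it up, feet down and upright, with its middle on the camera's lens axis, 13 cm in front of the lens front, and its broad face square to the lens. Finish while still holding it there, steady; leave the blank, the chisel, the jar and the camera undisturbed.

Things in the scene. Friction and masses are not known exactly. Their poses are not given: they have to be found in the camera images.
- stylus: Loose stylus, 122 mm long, about 60 g, standing tip-down in its stand. Origin at the tip, z up to the handle's end; round, so yaw means nothing. Steel shank 8 mm wide, tapering to 5 mm at the tip; brass collar 22 mm wide from 45 to 50 mm up; round red handle 18 mm wide from 50 to 118 mm up, brass end cap. Grip the handle about 90 mm from the tip.
- stand_hole (a point): Centre of the stand's hole on the stand's top face; z up. The stand is a mid-brown wooden block 65 x 65 mm, 50 mm high, fixed to the bench, with a vertical through hole 14 mm wide, its mouth chamfered 3 mm. The stylus is home when its collar rests on the block's top: its tip is then 45 mm below this point.
- console: The camera's release box: grey, 110 (its x) x 85 (its y) x 40 mm high, fixed to the bench; origin at the centre of its underside, z up. In its top face, 15 mm from the centre towards its -x, is a vertical hole 16 mm wide, 20 mm deep, with the red spring button in it. A black display strip lies on the +x half.
- button_top (a point): Centre of the top face of the red button, a round cap 13 mm wide; at rest it lies 8 mm below the box's top face (32 mm above the bench). It moves straight down as it is pressed.
- shutter (a joint): Button travel in m: 0 at rest, 0.004 fully home; spring, about 2 N to start moving and 5 N fully home. It springs back.
- bridge: Cut-out cello bridge, pale maple, about 45 g, loose, upright in a slot of the board. 92 mm wide (its y), 88 high (z, up), 12 thick (x, normal of its broad face; front and back alike); origin at the centre of its underside. Two feet, waist, heart-shaped opening, arched crown. At mid-width the crown is solid from 70 to 88 mm up: pinch it there across the thickness, from above.
- bridge_mid (a point): The middle of the bridge, 44 mm above its underside, at mid-width and mid-thickness; axes as bridge.
- rack: Fitting board, dark wood, 170 (its x) x 130 (its y) x 22 mm high, fixed to the bench; origin at the centre of its underside. Two slots along its y, at its x = -50 and +50 mm, each 15 mm wide, 95 long, 12 deep: bridge in one, blank in the other, their feet 10 mm above the bench, thickness along the board's x. Lift straight up.
- blank: Bystander: uncut bridge blank, solid darker brown wood, 92 x 12 x 88 mm, loose in the other slot; origin at the centre of its underside. Leave it.
- chisel: Bystander: wood-handled chisel about 210 mm long, 24 mm high, lying loose on the bench along its x; origin on the bench at mid-length. Leave it.
- jar: Bystander: amber glass jar with steel cap, 50 mm wide, 65 mm high; origin at the centre of its underside. Leave it.
- camera: Inspection camera stand: grey base 140 x 130 x 18 mm fixed to the bench and a steel post 350 mm high, 60 mm from the origin towards its +x. Origin on the bench, under the camera. On the post is clamped, at a height that varies, a black camera 60 x 70 x 56 mm whose 40 mm wide lens faces the robot, looking along -x; the lens front is 50 mm from the origin. Do not bump it.
- view_point (a point): Where the bridge's middle must be held: on the lens axis, 130 mm in front of the lens front. Its x axis is the lens axis (level, pointing from here into the lens, away from the robot), z up. Fixed during a run; its height differs from run to run, 170 to 250 mm above the bench.
Things that resemble listed ones, but are neither listed nor needed, are in the scene too. What is meant by the stylus is not green, and is the larger of those in its own colour. What is shaped like the bridge but pink is not meant.

How it is judged:
By the outcome, as a careful person would: the job done as asked, in the order asked, and still so for the second after the job is handed in, while the arm keeps its last pose, push and grip.
It also fails if it takes over 56 s, if anything falls off the work surface, if the arm or the gripper's body presses on something with over 40 N, if the wrist force passes 120 N, or if a joint passes its speed limit or range.

## Working session

There is one attempt and no reset: what is moved stays moved. The work goes in short steps, each a Python script; the robot and the scene stay as the last script left them, time stands still between calls to the robot, and variables do not carry over. Pictures are saved under pics/ and viewed, at most 10 in all, crops included, and the job is handed in when it is done.

```bash
mkdir -p pics; python3 - <<'E'
from plant import *
import cv2,numpy as np
np.set_printoptions(precision=4,suppress=True)
for n in("side","top"):
    im=capture(n); cv2.imwrite(f"pics/{n}0.png",im[:,:,::-1]); p=camera_params(n)
    print(n,p["fx"],p["fy"],p["cx"],p["cy"]);print(p["R"],p["t"],-p["R"].T@p["t"])
print(get_ee_rot(),get_tool_pos(),get_time_s())
E
```

```text
side 466.30342689734755 466.30342689734755 319.5695074406447 241.1065081181125
[[ 0.8674 -0.4976 -0.0004]
 [-0.2936 -0.5112 -0.8077]
 [ 0.4017  0.7008 -0.5895]] [-0.5495  0.2516  0.8713] [ 0.2005 -0.7554  0.7167]
top 586.0953194748837 586.0953194748837 326.8829749016148 237.57304534505195
[[-0.0237 -0.9997  0.0089]
 [-0.9851  0.0219 -0.1704]
 [ 0.1702 -0.0128 -0.9853]] [-0.042   0.6241  1.1318] [ 0.4212 -0.0411  1.2219]
[-0.3524 -3.1216  0.0019] [0.1392 0.6089 0.233 ] 0.1
```

View pics/side0.png

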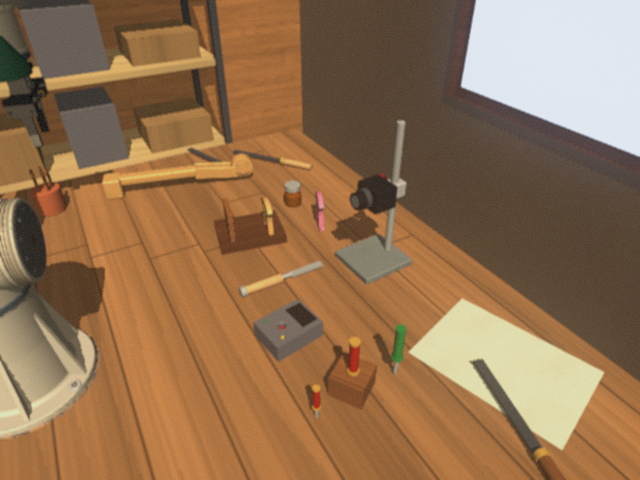

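View pics/top0.png

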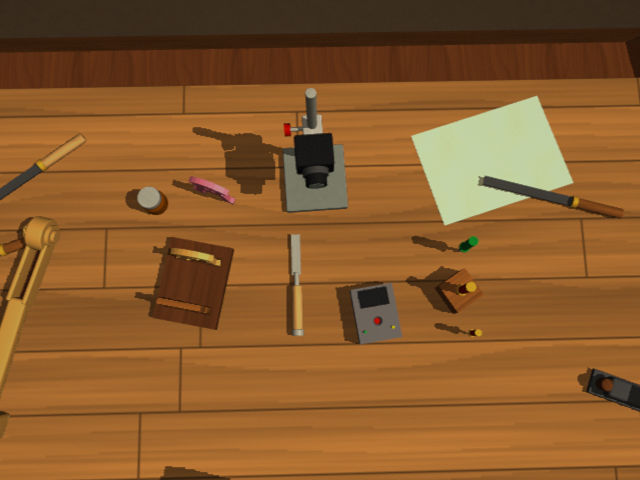

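Side view: the large red stylus stands in the brown stand at (354,355). A small red one is at (316,400), a green one at (400,345), the box at (288,330), and the rack at (250,232) with the pale bridge at (268,215) and the brown blank at (230,220). The pink bridge is at (320,210), the camera at (375,195) and the jar at (292,193).

Top view: stylus (467,288), small red (475,332), green (469,244), button (378,321), bridge (193,256), blank (184,305), pink (212,189), lens (316,178).

The larger red stylus in the stand and the pale bridge fit the description. I'll confirm both in one enlarged crop.

```bash
python3 - <<'E'
import cv2,numpy as np
t=cv2.imread("pics/top0.png");s=cv2.imread("pics/side0.png")
def c(im,x,y,w,h,W=400,H=300): return cv2.resize(im[y:y+h,x:x+w],(W,H),interpolation=cv2.INTER_CUBIC)
# each 100x75 -> x4
out=np.vstack([np.hstack([c(t,410,260,100,75),c(t,145,230,132,99)]),np.hstack([c(s,300,330,112,84),c(s,205,180,132,99)])])
cv2.imwrite("pics/crop1.png",out)
out=np.vstack([np.hstack([c(t,330,275,100,75),c(t,265,125,100,75)]),np.hstack([c(s,240,290,100,75),c(s,330,160,100,75)])])
cv2.imwrite("pics/crop2.png",out)
E
```

```text
(no output)
```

View pics/crop1.png

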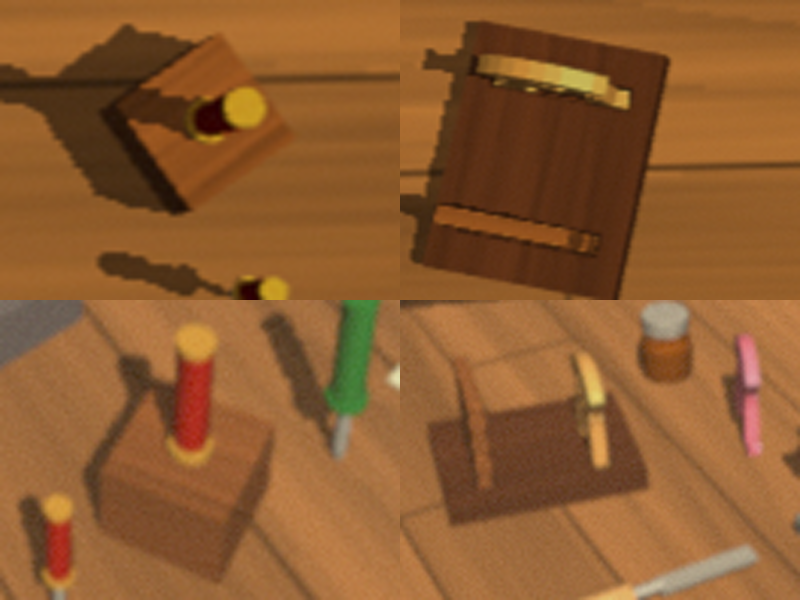

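View pics/crop2.png

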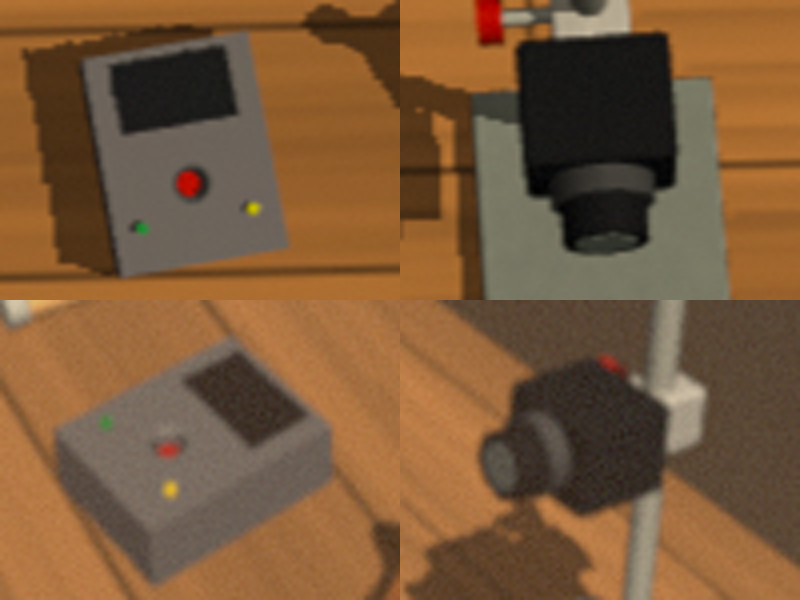

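Both identities confirmed. The larger red stylus in the stand has its cap at top ≈(471,287). The pale arched bridge with the openings is the upper piece in the rack, and the solid brown piece below it is the blank. The button is at top ≈(377,321) and the lens front at top ≈(316,185), side ≈(355,203). Next I'll measure them.

```bash
cat > h.py <<'E'
from plant import *
import cv2,numpy as np
from scipy.spatial.transform import Rotation as Ro
np.set_printoptions(precision=4,suppress=True)
P={n:camera_params(n) for n in("side","top")}
def ray(n,uv):
    p=P[n];d=p["R"].T@[(uv[0]-p["cx"])/p["fx"],(uv[1]-p["cy"])/p["fy"],1];return -p["R"].T@p["t"],d
def plane(n,uv,z): o,d=ray(n,uv);return o+d*(z-o[2])/d[2]
def tri(a,b):
    A=[];B=[];
    for n,uv in(("top",a),("side",b)):
        o,d=ray(n,uv);d/=np.linalg.norm(d);M=np.eye(3)-np.outer(d,d);A.append(M);B.append(M@o)
    X=np.linalg.solve(sum(A),sum(B));return X,[np.linalg.norm(m@X-q) for m,q in zip(A,B)]
def proj(n,X): p=P[n];c=p["R"]@X+p["t"];return np.array([p["fx"]*c[0]/c[2]+p["cx"],p["fy"]*c[1]/c[2]+p["cy"]])
def down(yaw): # tool z down, tool y at world angle yaw
    y=np.array([np.cos(yaw),np.sin(yaw),0]);z=np.array([0,0,-1.]);return Ro.from_matrix(np.c_[np.cross(y,z),y,z]).as_rotvec()
E
cat > meas.py <<'E'
from h import *
im={n:cv2.imread(f"pics/{n}0.png") for n in P}
def blob(n,roi,lo,hi):
    x,y,w,h=roi;m=cv2.inRange(cv2.cvtColor(im[n][y:y+h,x:x+w],cv2.COLOR_BGR2HSV),lo,hi)
    k,l,s,c=cv2.connectedComponentsWithStats(m);i=1+s[1:,4].argmax();return c[i]+[x,y],s[i,4],(l==i),(x,y)
cap,a,_,_=blob("top",(460,278,22,20),(20,150,120),(35,255,255));print("cap",cap,a,plane("top",cap,.127))
caps,a,_,_=blob("side",(344,332,22,18),(12,120,150),(35,215,255));print("caps",caps,a,"tri",tri(cap,caps))
b,a,_,_=blob("top",(368,310,20,20),(0,200,120),(8,255,255));print("btn",b,a,plane("top",b,.032))
bs,a,_,_=blob("side",(272,318,20,20),(0,120,100),(10,255,255));print("btnside",bs,a,plane("side",bs,.032))
q=lambda n,pts,ox,oy,s,z:np.array([plane(n,(x/s+ox,y/s+oy),z) for x,y in pts])
def rep(name,c):
    print(name,"mean",c.mean(0)[:2],"edges",np.linalg.norm(np.roll(c,-1,0)-c,axis=1),"dirs deg",[round(float(np.degrees(np.arctan2(*(d[1::-1])))),1) for d in np.roll(c,-1,0)-c])
rep("box",q("top",[(82,60),(247,32),(287,247),(120,276)],330,275,4,.04))
rep("rack",q("top",[(78,22),(268,57),(215,298),(25,262)],145,230,400/132,.022))
rep("standtop",q("top",[(220,35),(293,133),(187,212),(115,115)],410,260,4,.05))
rep("base(z.018)",np.array([plane("top",p,.018) for p in [(284,148),(344,145),(347.5,208),(287,211)]]))
br,a,m,o=blob("top",(165,242,60,30),(18,90,90),(32,255,255))
r=cv2.minAreaRect(np.argwhere(m)[:,::-1].astype(np.float32));print("bridge top mask",br,a,r[0][0]+o[0],r[0][1]+o[1],r[1:])
L,e=tri((316.25,185.25),(354.75,203));print("lens",L,e)
post=plane("top",(311.5,93),.350);print("post",post, post-L, "yaw",np.degrees(np.arctan2(*(post-L)[1::-1])))
E
python3 meas.py
```

```text
cap [470.4625 286.525 ] 80 [ 0.5113 -0.3221  0.127 ]
caps [354.6056 339.6901] 355 tri (array([ 0.5132, -0.3233,  0.1258]), [np.float64(0.0019513943379745162), np.float64(0.001951394337974496)])
btn [376.6429 320.3571] 28 [ 0.4554 -0.1528  0.032 ]
btnside [281.6667 326.9333] 15 [ 0.4576 -0.1551  0.032 ]
box mean [ 0.4694 -0.1512] edges [0.0847 0.1086 0.0845 0.1087] dirs deg [-81.7, -171.9, 98.3, 8.2]
rack mean [0.5417 0.2186] edges [0.1326 0.1655 0.1297 0.1652] dirs deg [-101.8, 167.9, 78.1, -11.1]
standtop mean [ 0.5094 -0.3222] edges [0.0602 0.0673 0.0592 0.0676] dirs deg [-146.3, 124.3, 34.1, -54.8]
base(z.018) mean [ 0.7586 -0.036 ] edges [0.1287 0.1384 0.1273 0.1381] dirs deg [-88.2, -178.6, 91.7, 2.0]
bridge top mask [199.9751 255.6368] 201 199.9423065185547 255.78846073150635 ((27.26013946533203, 7.844644069671631), 11.309932708740234)
lens [ 0.6988 -0.0381  0.1841] [np.float64(0.0011765426597198114), np.float64(0.0011765426597196336)]
post [ 0.8036 -0.0337  0.35  ] [0.1048 0.0043 0.1659] yaw 2.3672225723471674
```

```bash
python3 - <<'E'
import cv2,numpy as np
t=cv2.imread("pics/top0.png");s=cv2.imread("pics/side0.png")
def c(im,x,y,w=50,h=37.5): return cv2.resize(im[y:y+38,x:x+50],(400,304),interpolation=cv2.INTER_CUBIC)[:300]
out=np.vstack([np.hstack([c(t,290,160),c(t,290,80)]),np.hstack([c(s,340,180),c(s,375,112)])])
cv2.imwrite("pics/crop3.png",np.clip(out.astype(float)*1.8,0,255).astype(np.uint8))
E
```

```text
(no output)
```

View pics/crop3.png

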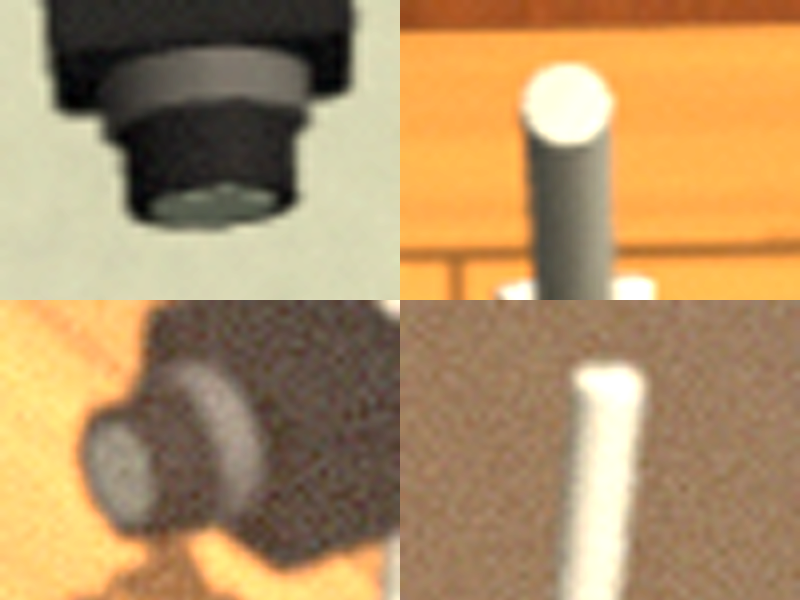

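Crop 3 shows the lens glass at top ≈(316.3,185.5) and side ≈(355,201–203), and the post top at ≈(311,92.6). I'll get these from masks and refine the edge positions.

```bash
cat >> meas.py <<'E'
print("----")
def glass(n,x,y,w,h,lo,hi):
    g=cv2.cvtColor(im[n],cv2.COLOR_BGR2GRAY)[y:y+h,x:x+w];m=((g>=lo)&(g<=hi)).astype(np.uint8)
    k,l,s,c=cv2.connectedComponentsWithStats(m,connectivity=4);return g,[(c[i]+[x,y],s[i]) for i in range(1,k) if s[i,4]>8]
g,r=glass("side",348,190,16,24,58,115);print(g[::2,:]);print(r)
g,r=glass("top",303,178,26,14,34,90);print(g);print(r)
g,r=glass("top",303,84,16,16,140,255);print(r)
E
python3 meas.py | sed '1,/----/d'
```

```text
[[133 133 131 131 132 128 122 106  85  66  48  46  53  58  66  73]
 [139 139 130 119 112 102  91  77  59  44  38  45  45  46  48  55]
 [143 130 105  74  56  48  47  48  46  44  45  54  50  49  44  51]
 [133 113  82  59  68  73  81  78  62  55  50  51  51  52  53  50]
 [129  97  74  73  85  83  79  81  82  71  62  52  44  53  49  51]
 [128 102  74  75  81  82  87  88  85  89  68  47  51  57  53  52]
 [136 121  90  75  77  85  81  82  81  80  72  60  51  49  48  50]
 [138 134 110  84  70  77  82  87  84  82  75  62  41  48  45  44]
 [137 139 133 115  90  76  72  79  78  75  59  49  46  51  41  48]
 [132 136 136 132 124 102  74  56  52  54  39  44  39  53  49  54]
 [135 133 133 134 130 137 121 111 106  94  79  66  61  71  76  91]
 [127 132 130 130 129 137 132 131 118 115  90  78  73  71  74  77]]
[(array([355.0833, 202.4762]), array([  1,   0,  15,  24, 168], dtype=int32))]
[[ 98  66  30   7   9  11  15  15  18  20  20  20  21  22  25  26  28  28
   25  24  23  24  20  43  98 118]
 [115  98  58  13  11   8  13  16  16  16  21  25  24  23  24  25  27  26
   24  24  23  18  22  42  99 117
[... 831 characters left out ...]
 45  45
   51  63  79 102 112 116 118 119]
 [117 117 117 113 110  97  87  75  67  67  71  73  70  67  68  83 104 113
  113 114 113 115 118 117 117 118]
 [118 115 117 117 118 115 116 115 115 115 115 115 113 113 115 115 118 119
  120 117 118 118 117 116 118 118]
 [117 116 115 118 118 117 118 118 119 117 119 118 119 118 119 118 117 118
  117 118 117 116 116 115 117 117]
 [116 115 116 116 116 118 118 117 116 116 117 117 119 118 117 117 116 117
  117 118 118 118 117 118 116 118]]
[(array([305.3636, 183.6364]), array([ 2,  1,  3,  9, 11], dtype=int32)), (array([316.3421, 185.6316]), array([ 6,  5, 17,  6, 76], dtype=int32))]
[(array([310.5811,  92.4189]), array([ 3,  4, 10, 10, 74], dtype=int32))]
```

```bash
python3 - <<'E'
from h import *
for a,b in (((316.2,185.6),(354.6,201.5)),((316,185.5),(355,202.3)),((316.2,186.2),(354.6,201.5))):
    L,e=tri(a,b);post=plane("top",(310.6,92.4),.35);print(L,e,post,np.linalg.norm((post-L)[:2]),np.degrees(np.arctan2(*(post-L)[1::-1])))
im={n:cv2.imread(f"pics/{n}0.png") for n in P}
# predictions of rack geometry checked on pictures
c=np.array([.5417,.2186]);th=np.radians(-11.5);X=np.array([np.cos(th),np.sin(th)]);Y=np.array([-X[1],X[0]])
print("slots",c+.05*X,c-.05*X)
for n in P:
    for s in(1,-1):
        for z0,z1 in((.022,.098),):
            p=[proj(n,np.r_[c+s*.05*X+a*Y*.046+b*X*.006,z]) for z in(.022,.098) for a,b in((-1,-1),(-1,1),(1,1),(1,-1))]
            for k in(0,4): cv2.polylines(im[n],[np.round(np.array(p[k:k+4])*16).astype(np.int32)],True,(255,255,0),1,cv2.LINE_AA,4)
    p=[proj(n,np.r_[c+a*.085*X+b*.065*Y,.022]) for a,b in((1,1),(1,-1),(-1,-1),(-1,1))]
    cv2.polylines(im[n],[np.round(np.array(p)*16).astype(np.int32)],True,(0,0,255),1,cv2.LINE_AA,4)
r=lambda i,x,y:cv2.resize(i[y:y+120,x:x+100],(400,480),interpolation=cv2.INTER_CUBIC)
cv2.imwrite("pics/ov.png",np.hstack([r(im["top"],145,225),r(im["side"],205,170)]))
E
```

```text
[ 0.6976 -0.0382  0.1883] [np.float64(0.0016827378949585885), np.float64(0.001682737894958691)] [ 0.8046 -0.0323  0.35  ] 0.10723075344997979 3.133242806163669
[ 0.6986 -0.0379  0.1857] [np.float64(0.001909520786381051), np.float64(0.0019095207863808494)] [ 0.8046 -0.0323  0.35  ] 0.10613055534896548 3.019821239688614
[ 0.6968 -0.0384  0.1884] [np.float64(0.002176705553615039), np.float64(0.0021767055536148455)] [ 0.8046 -0.0323  0.35  ] 0.10795587735536377 3.2152679199475207
slots [0.5907 0.2086] [0.4927 0.2286]
```

View pics/ov.png

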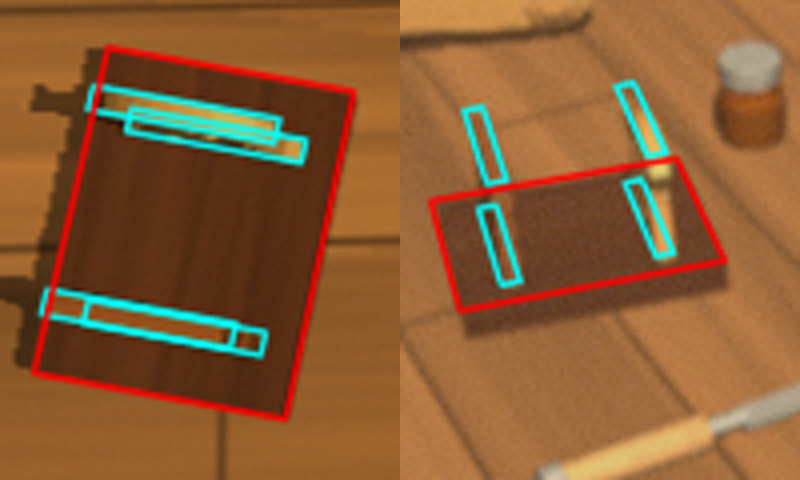

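The overlay matches the rack, both slots and the bridge in the top view to about 1 px, and in the side view to about 2 px. Bridge is at ≈(0.591,0.2085), yaw −11.5°, and the view point ≈(0.5665,−0.043,0.187), yaw 2.2°. Now I'll pick up the stylus.

```bash
python3 - <<'E'
from h import *
S=np.array([.5122,-.3227])
for yaw in(90,-90):
    q=solve_ik([*S,.095],down(np.radians(yaw)));print(yaw,q)
q0=get_qpos();y0=Ro.from_rotvec(get_ee_rot()).as_matrix()[:,1];print("tool y now",y0)
qs={y:solve_ik([*S,.095],down(np.radians(y))) for y in(90,-90)}
yaw=min((y for y in qs if qs[y] is not None),key=lambda y:abs(qs[y][5]));print("use",yaw);R=down(np.radians(yaw))
move_ptp([.36,.15,.30],R);gripper_to(.05,40)
move_ptp([*S,.22],R);move_l([*S,.095],speed=.12)
print(get_tool_pos(),get_ft_force())
gripper_to(0.0,40);print("w",get_width(),get_gripper_force(),get_tool_pos(),get_ft_force())
move_l([*S,.215],speed=.1);hold(.2);print(get_width(),get_ft_force(),get_time_s())
for n in P: cv2.imwrite(f"pics/{n}1.png",capture(n)[:,:,::-1])
a=cv2.imread("pics/top1.png");b=cv2.imread("pics/side1.png")
cv2.imwrite("pics/lift.png",np.hstack([cv2.resize(a[200:350,380:530],(400,400)),cv2.resize(b[240:440,260:460],(400,400))]))
E
```

```text
90 [-0.5647  0.4825  1.7844  0.      0.8747 -2.1355]
-90 [-0.5647  0.4825  1.7844 -0.      0.8747  1.0061]
tool y now [ 0.2229  0.9748 -0.0012]
use -90
[ 0.5127 -0.323   0.0958] [0.7748 0.1507 0.4331]
w 0.01776147038074212 39.99894663691521 [ 0.5123 -0.3228  0.0951] [-0.1968 -0.1608  1.9236]
0.01756918265409037 [ 0.6946  0.3334 -1.1832] 7.8833
```

View pics/lift.png

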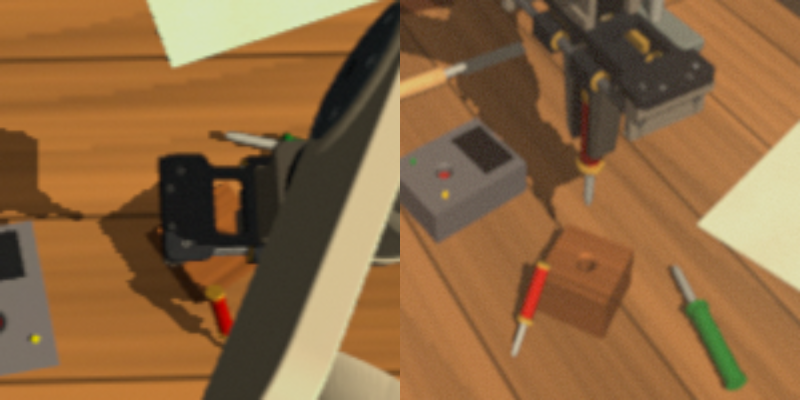

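The stylus is held upright and lifted, with the hole clear at side ≈(353.5,371.5). Both decoys have toppled: the small red one leans against the stand's near side at side ≈(328,387) and the green one lies at ≈(415,405). Neither is over the hole. Now the press.

```bash
python3 - <<'E'
from h import *
print("hole",plane("side",(353.5,371.5),.05))
S=np.array([.5122,-.3227]);B=np.array([.4552,-.1530])
R=get_ee_rot()
move_l([*B,.215],rot=down(np.radians(-90)),speed=.15)
move_l([*B,.090+.036],speed=.1);hold(.2);f0=get_ft_force();print("above",get_tool_pos(),f0)
z=.090+.032
while z>.090+.022:
    move_l([*B,z],speed=.02);hold(.1);f=get_ft_force()-f0;print(round(z-.09,4),get_tool_pos()[2]-.09,f,get_gripper_force())
    if f[2]>9: break
    z-=.001
hold(.3);print("end",get_ft_force()-f0,get_tool_pos(),get_time_s())
E
```

```text
hole [ 0.5134 -0.3289  0.05  ]
above [ 0.4555 -0.1531  0.1265] [ 0.2938  0.749  -0.2027]
0.032 0.03208626366603444 [ 0.0195 -0.1808  1.393 ] 39.998084753751755
0.031 0.031110132500178536 [ 0.6408 -0.3697  1.9535] 39.998921155929565
0.03 0.030065661967671187 [ 0.1082 -1.286   2.8977] 39.999124109745026
0.029 0.029047204477260766 [ 0.5718 -0.8351  3.1426] 39.9993234872818
0.028 0.028048477777583694 [ 0.7508 -1.1711  4.1937] 39.999584555625916
0.027 0.027575648832968452 [-0.5699  0.0413 11.4529] 40.002331584692
end [ 0.0524 -0.7919 10.9164] [ 0.4555 -0.1531  0.1176] 13.0667
```

The button is home: the spring force rose to 4–5 N over 4 mm, then hit the hard stop at 11 N. Next I'll return the stylus.

```bash
python3 - <<'E'
from h import *
S=np.array([.5122,-.3227]);B=np.array([.4552,-.1530])
move_l([*B,.215],speed=.15);move_l([*S,.215],speed=.15)
move_l([*S,.148],speed=.12);hold(.2);f0=get_ft_force()
ok=True
for z in (.14,.13,.12,.11,.1,.097,.0955):
    move_l([*S,z],speed=.06);f=get_ft_force()-f0;print(z,get_tool_pos(),f)
    if f[2]>6 and z>.1: ok=False;break
print(ok,get_time_s(),get_moment())
for n in ["side"]:
    b=capture(n);cv2.imwrite("pics/side2.png",b[:,:,::-1])
E
```

```text
0.14 [ 0.5119 -0.3225  0.1395] [-0.794 -1.162 -0.913]
0.13 [ 0.5118 -0.3225  0.1293] [-0.4399 -0.6502 -0.6349]
0.12 [ 0.5119 -0.3225  0.1194] [ 0.0603 -0.2715  0.2021]
0.11 [ 0.5119 -0.3225  0.1094] [-0.1935 -0.8565 -0.4951]
0.1 [ 0.5119 -0.3225  0.0994] [ 0.1134 -1.1478  0.0953]
0.097 [ 0.5121 -0.3227  0.0969] [-0.059  -0.8323  0.1287]
0.0955 [ 0.5122 -0.3227  0.0955] [ 0.6656 -0.0326 -0.621 ]
True 18.1667 [-0.0709  0.2036 -0.0174]
```

```bash
python3 - <<'E'
from h import *
S=np.array([.5122,-.3227]);f0=get_ft_force()
z=.0955
while z>.090:
    z-=.0007;move_l([*S,z],speed=.03);f=get_ft_force()-f0
    if f[2]>4: break
print(z,f)
gripper_to(.05,40);move_l([*S,.22],speed=.2)
R0=get_ee_rot();move_ptp([.42,0.0,.27],R0)
print(get_time_s())
for n in P: cv2.imwrite(f"pics/{n}3.png",capture(n)[:,:,::-1])
a=cv2.imread("pics/top3.png");b=cv2.imread("pics/side3.png")
cv2.imwrite("pics/back.png",np.hstack([cv2.resize(a[230:380,380:530],(400,400)),cv2.resize(b[280:440,280:440],(400,400))]))
for yaw in(-11.5,168.5): print(solve_ik([.591,.2085,.09],down(np.radians(yaw))))
for yaw in(2.2,182.2): print(solve_ik([.5665,-.043,.223],down(np.radians(yaw))))
E
```

```text
0.09409999999999999 [-2.9727  1.7969 10.8172]
21.4167
[ 0.3368  0.5164  1.7382 -0.      0.887   0.5375]
[ 0.3368  0.5164  1.7382 -0.      0.887  -2.6041]
[-0.0784  0.2758  1.7679 -0.      1.0979 -0.1168]
None
```

View pics/back.png

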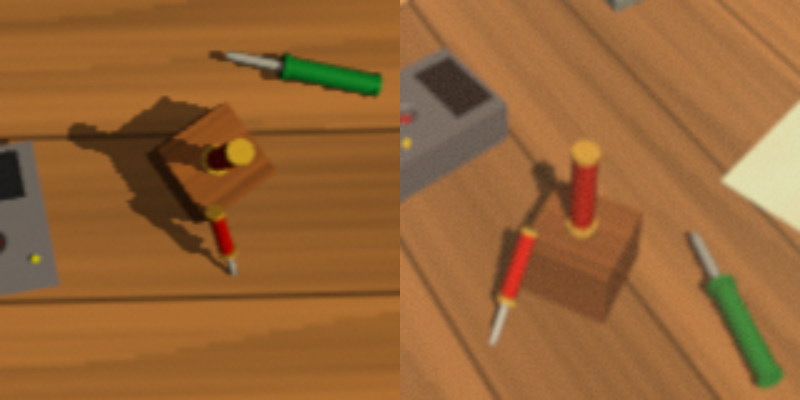

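The stylus is home: collar on the block, upright, cap at top ≈(470,287). Now the bridge.

```bash
python3 - <<'E'
from h import *
G=np.array([.591,.2085]);R=down(np.radians(-11.5))
gripper_to(.045,25)
move_ptp([*G,.20],R);move_l([*G,.090],speed=.12);hold(.1);print(get_tool_pos(),get_ft_force())
gripper_to(0,25);hold(.2);print("w",get_width(),get_gripper_force(),get_ft_force(),get_moment())
move_l([*G,.25],speed=.1);print(get_width())
move_l([.5665,-.043,.25],rot=down(np.radians(2.2)),speed=.13)
move_l([.5665,-.043,.223],speed=.08);hold(.5)
print(get_width(),get_tool_pos(),get_time_s())
for n in P: cv2.imwrite(f"pics/{n}4.png",capture(n)[:,:,::-1])
a=cv2.imread("pics/top4.png");b=cv2.imread("pics/side4.png")
cv2.imwrite("pics/held.png",np.hstack([cv2.resize(a[100:280,230:380],(400,480)),cv2.resize(b[120:300,270:420],(400,480))]))
E
```

```text
[0.5916 0.2087 0.0909] [0.1992 0.5986 1.4243]
w 0.012106551236997963 24.999867576950894 [-0.6976 -0.3074 -0.0631] [-0.0881  0.0596  0.0335]
0.011664734944173773
0.012022985159690374 [ 0.5666 -0.043   0.2232] 29.6667
```

View pics/held.png

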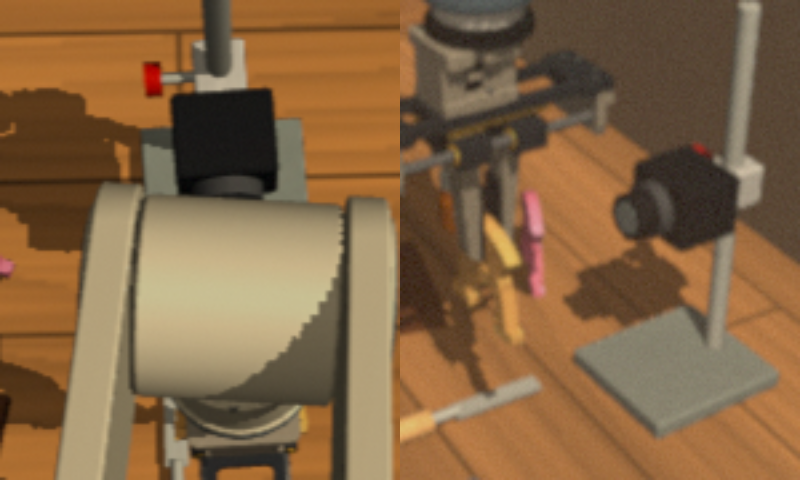

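The bridge is held upright, feet down, facing the lens: in the side view its near foot bottom is at ≈(312,247) and its crown end at ≈(311,210). I'll check the pose numerically against the predicted outline, with one last enlarged overlay.

```bash
python3 - <<'E'
from h import *
b=cv2.imread("pics/side4.png");h=cv2.cvtColor(b,cv2.COLOR_BGR2HSV)
T=get_tool_pos();a=np.radians(2.2);X=np.array([np.cos(a),np.sin(a),0]);Y=np.array([-X[1],X[0],0]);Z=np.array([0,0,1.])
U=T-.080*Z
c=lambda x,y,z:proj("side",U+x*X+y*Y+z*Z)
o=b[180:260,275:375].copy();s=8;o=cv2.resize(o,(800,640),interpolation=cv2.INTER_CUBIC)
f=lambda p:np.round((np.array(p)-[275,180]+.5)*s).astype(np.int32)
for y in(-.046,.046): cv2.polylines(o,[f([c(-.006,y,0),c(.006,y,0),c(.006,y,.088),c(-.006,y,.088)])],True,(255,255,0),1)
for z in(0,.088): cv2.line(o,tuple(map(int,f(c(-.006,-.046,z)))),tuple(map(int,f(c(-.006,.046,z)))),(0,255,0),1)
L=U+.044*Z+.130*X
cv2.polylines(o,[f([proj("side",L+.02*(np.cos(t)*Y+np.sin(t)*Z)) for t in np.linspace(0,6.28,40)])],True,(0,0,255),1)
cv2.imwrite("pics/chk.png",o[:600])
print("near foot corners pred",c(-.006,-.046,0),c(.006,-.046,0),"lens",proj("side",L))
m=cv2.inRange(h,(12,90,130),(30,255,255))[180:260,285:320]
for r in range(0,80,4): print(180+r,(np.flatnonzero(m[r])+285).tolist())
E
```

```text
near foot corners pred [311.0256 249.2183] [316.0358 247.3417] lens [353.342 202.229]
180 [315, 316, 317, 318, 319]
184 [314, 315, 316, 317, 318, 319]
188 [313, 314, 315, 316, 317, 318, 319]
192 [313, 314]
196 [287, 288, 313, 314]
200 [302, 312, 313, 314, 315]
204 [301, 302, 303, 304, 305, 306, 307, 312, 313, 314]
208 [302, 303, 304, 305, 306, 307, 308, 309, 310, 311]
212 [305, 306, 307, 308, 309, 310, 311, 312, 313]
216 [307, 308, 309, 310, 311, 312, 313, 314]
220 [300, 301, 302, 303, 305, 309, 310, 311, 312]
224 [300, 301, 305, 306, 307, 308, 309, 310, 311]
228 [294, 295, 296, 297, 302, 303, 304, 305, 306, 307, 308, 309, 310, 311, 312, 313]
232 [295, 296, 297, 298, 299, 304, 305, 306, 307, 308, 309, 310, 311, 312, 313, 314, 315, 316, 317, 318, 319]
236 [300, 301, 302, 303, 304, 306, 307, 308, 309, 310, 311, 312, 313, 314, 315, 316, 317, 318, 319]
240 [298, 299, 300, 301, 302, 303, 304, 305, 306, 307, 308, 309, 310, 311, 312, 313, 314, 315, 316, 317, 318, 319]
244 [298, 299, 300, 301, 302, 303, 304, 305, 306, 307, 308, 309, 310, 311, 312, 313, 314, 315, 316, 317, 318, 319]
248 [298, 299, 300, 301, 302, 303, 304, 305, 306, 307, 308, 309, 310, 311, 312, 313, 314, 315, 316, 317, 318, 319]
252 [298, 299, 300, 301, 302, 303, 304, 305, 306, 307, 308, 309, 310, 311, 312, 313, 314, 315, 316, 317, 318, 319]
256 [285, 286, 287, 288, 289, 290, 291, 292, 293, 299, 300, 301, 302, 303, 304, 305, 306, 307, 308, 309, 310, 311, 312, 313, 314, 315, 316, 317, 318, 319]
```

View pics/chk.png

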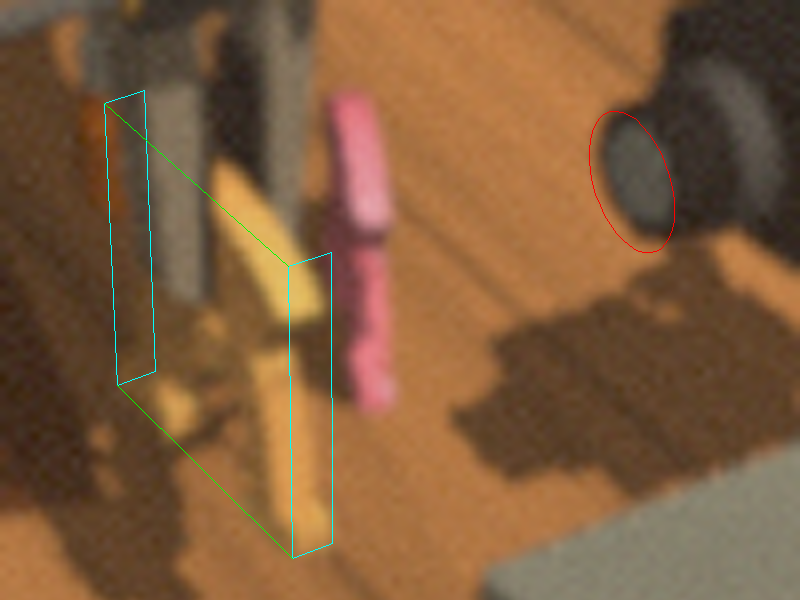

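The overlay shows the bridge upright and square. Its near foot lies about 1–2 px left of the prediction, and the lens about 1 px right of and above it. I'll quantify that from pixel profiles and correct it.

```bash
python3 - <<'E'
from h import *
n=8;acc=sum(capture("side").astype(float) for _ in range(n))/n   # average to cut noise
np.save("pics/acc.npy",acc);g=np.round(acc[:,:,0]).astype(int)
print("cols",list(range(294,324)))
for r in range(198,254,2): print(r,*g[r,294:324])
print(get_time_s(),get_tool_pos(),get_width())
E
```

```text
cols [294, 295, 296, 297, 298, 299, 300, 301, 302, 303, 304, 305, 306, 307, 308, 309, 310, 311, 312, 313, 314, 315, 316, 317, 318, 319, 320, 321, 322, 323]
198 122 130 130 131 130 119 91 73 64 52 47 48 53 68 96 123 130 130 132 146 156 142 114 143 206 225 226 222 205 180
200 122 131 131 132 130 119 96 115 141 127 91 59 51 64 97 123 130 134 145 161 168 156 126 131 183 220 224 224 216 189
202 110 126 131 132 131 117 95 136 198 210 187 149 100 72 93 119 130 136 150 164 168 151 126 126 169 217 224 225 220 192
204 101 122 131 131 130 118 93 139 205 227 226 220 187 144 118 122 130 132 133 141 138 126 110 116 156 212 226 226 220 194
206 98 124 132 131 132 118 91 126 193 223 225 226 224 219 192 155 132 123 108 96 92 91 97 106 134 188 222 226 222 203
208 99 125 132 133 131 120 86 92 135 180 215 224 225 224 222 204 171 136 105 91 92 95 99 98 101 128 159 168 164 164
210 93 113 128 131 130 120 87 85 114 139 170 203 222 225 224 225 218 180 128 97 94 99 107 103 108 120 126 131 137 155
212 85 101 122 131 132 120 87 83 116 126 128 153 198 221 225 224 225 216 174 124 97 99 108 113 122 159 188 202 198 
[... 1781 characters left out ...]
 199 175 163 166 168 170 173 171 168 167
244 92 90 89 110 142 156 155 153 156 163 165 155 142 130 137 163 198 217 220 218 216 201 172 160 164 166 170 172 171 168
246 92 89 90 104 133 153 156 155 155 157 162 166 165 156 141 133 148 182 206 207 202 193 174 164 163 164 164 164 167 170
248 92 90 94 108 134 156 160 157 155 155 155 158 164 168 163 153 144 160 183 188 181 168 155 155 160 164 164 164 163 166
250 95 94 114 146 164 167 166 162 160 154 152 153 157 164 167 168 162 159 162 160 156 149 140 136 142 153 162 163 164 161
252 97 96 99 117 142 160 167 166 163 161 157 155 155 158 163 164 168 167 166 164 159 156 153 148 137 134 142 155 163 164
30.1667 [ 0.5665 -0.043   0.223 ] 0.01187202272433595
```

The foot's bottom corners measure (≈310.5,248) and (≈315.8,247), against (311,249) and (316,247) predicted, so the bridge sits in the grip within about 1 mm. The lens is about 1 px higher than assumed, so I'll raise the bridge 2 mm, then check and hand in.

```bash
python3 - <<'E'
from h import *
L,e=tri((316.2,185.6),(354.1,201.2));print("lens",L,e)
move_l([.5669,-.0432,.225],rot=down(np.radians(2.2)),speed=.02);hold(1.0)
print(get_tool_pos(),Ro.from_rotvec(get_ee_rot()).as_matrix()[:,1:],get_width(),get_gripper_force(),np.abs(get_joint_velocities()).max(),get_time_s())
s=capture("side");a=cv2.imread("pics/side0.png")[:,:,::-1]
for k,(x,y,w,h) in dict(blank=(222,195,16,48),chisel=(240,260,85,36),jar=(283,180,20,28),cam=(340,170,66,108)).items():
    print(k,np.abs(s[y:y+h,x:x+w].astype(int)-a[y:y+h,x:x+w]).mean())
close_job()
E
```

```text
lens [ 0.6969 -0.038   0.1892] [np.float64(0.0012261237858866264), np.float64(0.0012261237858865858)]
[ 0.5669 -0.0432  0.225 ] [[ 0.9993 -0.    ]
 [ 0.0384 -0.    ]
 [-0.     -1.    ]] 0.011815766368133047 24.999556797472167 0.0014296986285479284 31.4167
blank 16.372395833333332
chisel 3.540958605664488
jar 41.00892857142857
cam 3.1216797605686493
the job is handed in; nothing more can be done
```

The job is handed in at 31.4 s: button pressed fully home, stylus back in its stand, and the bridge held steady at the measured view point (about 1–2 mm uncertainty). The chisel and camera look unmoved, but in the final picture the blank and jar regions differed from the start, which I took for the arm and its shadow and did not check. Two unlisted decoy styluses toppled during the stylus pick.

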